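Clear and pop open the reject chute lid

ROBOT

A 6-joint arm with a two-finger parallel gripper is mounted at the origin on the work surface. World frame = base frame: x ahead of the robot, y to its left, z up, the work surface at z = 0. Lengths are in m, angles in rad, forces in N, time in s.
With the tool pointing down it reaches from about 0.325 to 0.9 m from the base axis. Payload 6.1 kg.
Tool frame: the origin (TCP) lies midway between the tips of the shut fingers; the grasp point (between the pads) lies 19 mm behind it; z points along the fingers, y is the direction in which the jaws open and shut (so a half turn about z gives the same grasp; the last joint's range is limited). The gripper opens to 87 mm and grips with 3 to 60 N. Pads are 19 mm wide; open, the fingers measure 117 mm over their backs; the gripper's body (75 mm by 190 mm) begins 51 mm behind the grasp point.
Start: joints at [-1.272, 0.22, 1.526, -0, 1.395, -0.126], TCP at [0.258, -0.569, 0.19] pointing down, gripper open.
Joint ranges: [-2.98, 2.98], [-0.91, 2.08], [0.09, 2.57], [-1.24, 4.39], [0.2, 2.65], [-2.68, 2.68]. Speed limits (rad/s): [2.57, 2.57, 3.01, 3.14, 3.14, 3.14].

INTERFACE

Orientations are given as a unit quaternion [w, x, y, z].
In Python, from station import read_state, snapshot, camera_params, finish_job gives the robot as it stands.
- The arm moves only by the tool send_rows, never from a script. Its argument "steps" is a list of rows, each an object with "slide": the shift along the tool's x, y, z in mm, a list of three; "twist": the turn about the tool's z in degrees. A call has 1 to 20 rows; each row shifts and turns the pose as measured when the row begins, along the tool's axes as they then stand; what a row does not reach is not made up. A row lasts 1/8 s, in which the tool goes at most 62.5 mm and 10.7 degrees, less where a joint would pass 70% of its speed; a pose out of reach is approached as far as the arm can. A call with a gripper value outside its range is refused whole. "grip" is the opening, from -1 (shut) to 1 (fully open), set as the call begins (left out, the last holds). The fingers move at their own pace and stop on an object; the grip force is fixed at half the most. Time passes only in rows, so rows that do not move let the fingers close. It gives the time, the measured TCP pose, the force and the opening at its end, in the units of the state.
- read_state(): the state, without advancing time (a new reading comes with each control period).
- snapshot(name): name is "side" or "top"; returns (picture, depth): 420x560x3 uint8, red, green, blue; 420x560 float32, m along the optical axis (not along the pixel's ray), 0 where there is no reading.
- camera_params(name): a dict with "fx", "fy", "cx", "cy" (pixels), "dist_coeffs" ([k1, k2, p1, p2, k3] as OpenCV has them; the pictures are not rectified), "eye" and "orientation" of the camera in the world. Camera axes: x right, y up, looking along -z (the intrinsics and any distortion apply to the point x, -y, -z); pixel columns grow to the right and rows downward; lengths in m; the calibration is good to about 2 mm. A picture is of the moment at which its call begins. camera_params takes no time and is no camera call.
- finish_job(): hands the job in, once; it reports no verdict.
The state is a dict: "time": time; "joints": joint angles; "qd": joint speeds; "joint_efforts": joint torques, N m; "ee_pos": TCP position; "tool_rot": TCP orientation; "wrist_force": force on the tool from outside, world axes, zero at the start; "wrist_torque": the same for the moment, N m; "opening": finger opening in m.
Only numpy, scipy, OpenCV 4.12 (cv2) and the standard library are available. Lean on these libraries where they do the work, as an engineer would, in place of code of your own. Each camera call takes 0.05 s, during which the arm holds its last target.

TASK

The round steel dish has been left standing on the push-to-open lid of the reject chute. Without picking it up, slide the dish with your fingers across the deck onto the middle of the round rubber pad, then press the lid down at its free edge and let go, so that the catch releases and the lid springs ajar. Leave the dish standing on the pad, and leave the jar, the weight and the small tray alone.

Things in the scene. Friction and masses are not known exactly. Their poses are not given: they have to be found in the camera images.
- dish: Empty round open steel dish, 110 mm across the rim, 104 mm across the foot, 28 mm high, walls and floor 3 mm thick, 0.1 to 0.2 kg, loose. Origin at the centre of its underside, z up. It starts upright on the lid. Closed fingertips fit inside it and can tow it by its wall. Pressing hard down into it also presses the lid and would release the catch too early.
- pad (a point): Centre of the flush round black rubber pad, 150 mm across, in the white deck; at deck height, 70 mm above the table. The pad half of the deck is a 240 x 240 mm square centred here, level with the other half; the two halves touch and lie side by side, either one on the left.
- lidbox: The other 240 x 240 mm half of the white deck, fixed, 70 mm high; origin at the centre of its underside, on the table. Its x axis points from the lid's free edge to the hinge, roughly away from the robot; the hinge lies at x = +88 mm. It holds the chute and the lid.
- lid_middle (a point): Middle of the top face of the grey lid, a 176 x 176 mm panel 12 mm thick, whose top stands 1.5 mm above the deck when shut. Moves with the lid.
- lid_edge (a point): Point on the top face of the lid 18 mm inside the middle of its free edge, the side nearest the robot: the place to press. Moves with the lid.
- lid (a joint): Lid angle (rad) about the hinge (two small steel barrels) on its far side: 0 shut and latched, positive as the free edge rises. Pressed at the free edge it yields with 4 to 6 N; the catch lets go after about 4 mm (-0.022), a firm stop comes at about 6 mm (-0.038). Let go, a damped spring raises it in about 1 s to stand ajar at 0.36, free edge 65 mm up; it does not latch again.
- jar: Bystander: glass jar with white cap, 48 mm across, 55 mm high, loose on the 90 mm wide ledge that runs along the deck's far side at deck height. Origin at the centre of its underside.
- weight: Bystander: brass check weight with a knob, 36 mm across, 44 mm high, loose on the same ledge. Origin at the centre of its underside.
- sampletray: Bystander: small empty white tray, 55 x 85 x 25 mm, loose on the same ledge. Origin at the centre of its underside.
Not all that is in view belongs to the job. What is meant by the dish is not red, and is the larger of those in its own colour.

How it is judged:
By the outcome, as a careful person would: the job done as asked, in the order asked, and still so for the second after the job is handed in, with the robot touching nothing.
It also fails if it takes over 56 s, if anything falls off the work surface, if the arm or the gripper's body presses on something with over 40 N, if the wrist force passes 120 N, or if a joint passes its speed limit or range.

## Working session

There is one attempt and no reset: what is moved stays moved. The work goes in short steps, Python scripts to look and compute and a tool call to move; the robot and the scene stay as the last step left them, time stands still between calls to the robot, and variables do not carry over. Pictures are saved under pics/ and viewed, and the job is handed in when it is done.

Besides the shell and the picture viewer there is one more tool, called after "Call:" by a JSON object that holds its "name" and its "arguments". send_rows: Moves the arm, as the interface text tells. Its arguments: {"type":"object","properties":{"steps":{"type":"array"},"grip":{"type":"number"}},"required":["steps"]}

```bash
mkdir -p pics; ls; python3 - <<'E'
from station import *
import cv2,numpy as np
s=read_state();print(s)
for n in("top","side"):
    p,d=snapshot(n);print(n,camera_params(n))
    cv2.imwrite(f"pics/{n}0.png",p[...,::-1]);np.save(f"pics/{n}0_d.npy",d);np.save(f"pics/{n}0_p.npy",p)
E
```

```text
pics
{'time': 0.0, 'joints': array([-1.27209914e+00,  2.21230622e-01,  1.52760167e+00,  6.25468333e-07,
        1.39472072e+00, -1.26107460e-01]), 'qd': array([ 1.74802614e-03, -1.82636591e-04, -8.43206475e-04,  7.23685728e-05,
       -1.73878296e-04,  3.98842077e-04]), 'joint_efforts': array([ 2.26138771e-03, -4.94609356e+01, -3.87371349e+01,  7.00910739e-02,
        5.70518745e-02, -1.42249273e-04]), 'ee_pos': array([ 0.25737764, -0.56879012,  0.18863955]), 'tool_rot': array([-9.76557508e-04,  9.77526847e-01,  2.10808687e-01, -8.41727125e-05]), 'wrist_force': array([ 0.358655  ,  0.27626218, -0.31093894]), 'wrist_torque': array([-0.03697991, -0.03303851,  0.01629154]), 'opening': 0.08705595615208865}
top {'fx': 403.3296675512538, 'fy': 403.3296675512538, 'cx': 284.88041153428554, 'cy': 212.08389340959013, 'dist_coeffs': array([-0.01419004,  0.        ,  0.        ,  0.        ,  0.        ]), 'eye': array([ 0.39719425, -0.10781623,  1.0795514 ]), 'orientation': array([ 0.70677432,  0.07134473, -0.07128668, -0.70021297])}
side {'fx': 485.39479042711275, 'fy': 485.39479042711275, 'cx': 275.8798514441481, 'cy': 215.0684769875753, 'dist_coeffs': array([0.04691152, 0.        , 0.        , 0.        , 0.        ]), 'eye': array([0.29304308, 0.6106177 , 0.84373987]), 'orientation': array([-0.20695327, -0.07822738,  0.38433956,  0.89628897])}
```

View pics/top0.png

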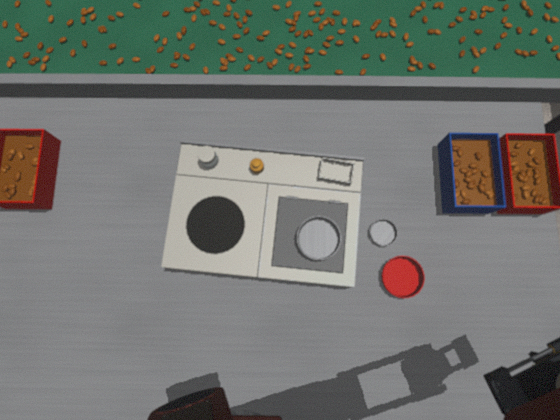

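View pics/side0.png

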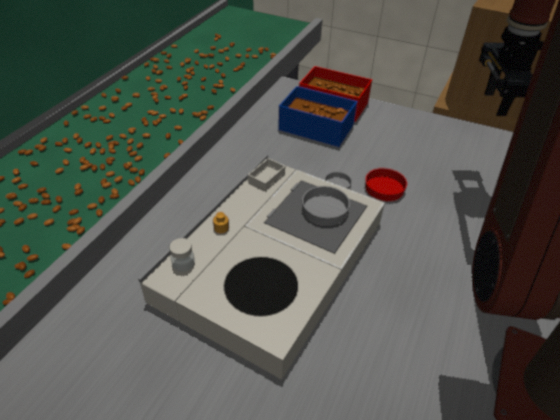

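Candidates in the top view are the steel dish on the lid at (318,239), a small steel dish on the table at (382,233) and a red dish at (403,277). The one at (318,239) fits: it is steel, the larger of that colour, and on the lid. I'll confirm that in a crop and measure.

```bash
cat > h.py <<'E'
import cv2,numpy as np
from scipy.spatial.transform import Rotation as R
from station import *
def cam(n):
    c=camera_params(n);K=np.array([[c['fx'],0,c['cx']],[0,c['fy'],c['cy']],[0,0,1]])
    q=c['orientation'];M=R.from_quat([q[1],q[2],q[3],q[0]]).as_matrix()@np.diag([1,-1,-1])
    return K,np.array(c['dist_coeffs']),np.array(c['eye']),M
def plane(n,uv,z):
    K,D,e,M=cam(n)
    x=cv2.undistortPoints(np.array(uv,float).reshape(-1,1,2),K,D).reshape(-1,2)
    r=np.c_[x,np.ones(len(x))]@M.T
    return e+r*((z-e[2])/r[:,2])[:,None]
def depthpt(n,uv,d):
    K,D,e,M=cam(n)
    x=cv2.undistortPoints(np.array(uv,float).reshape(-1,1,2),K,D).reshape(-1,2)
    return e+(np.c_[x,np.ones(len(x))]*np.array(d)[:,None])@M.T
def proj(n,P):
    K,D,e,M=cam(n)
    q=(np.array(P,float).reshape(-1,3)-e)@M
    return cv2.projectPoints(q,np.zeros(3),np.zeros(3),K,D)[0].reshape(-1,2)
E
python3 - <<'E'
from h import *
p=np.load('pics/top0_p.npy');d=np.load('pics/top0_d.npy')
c=cv2.resize(p[130:310,150:440],None,fx=2.7,fy=2.7,interpolation=cv2.INTER_CUBIC)
cv2.imwrite('pics/crop0.png',c[...,::-1])
g=p.max(2)
# pad
for n,box in(('top',(180,170,260,270)),('side',(215,250,310,320))):
    pp=np.load(f'pics/{n}0_p.npy').max(2); m=np.zeros_like(pp);x0,y0,x1,y1=box
    m[y0:y1,x0:x1]=(pp[y0:y1,x0:x1]<70)*255
    cs=max(cv2.findContours(m,0,1)[0],key=cv2.contourArea)[:,0]
    W=plane(n,cs,.07);(cx,cy),r=cv2.minEnclosingCircle(W[:,:2].astype(np.float32)*1000)
    print('pad',n,cx,cy,r, W[:,:2].mean(0))
# lid
pp=p.astype(int);m=np.zeros_like(g);m[190:280,265:355]=((g[190:280,265:355]<135))*255
cs=max(cv2.findContours(m,0,1)[0],key=cv2.contourArea)
print('lidrect',cv2.minAreaRect(plane('top',cs[:,0],.0715)[:,:2].astype(np.float32)*1000))
print(cv2.boundingRect(cs))
# deck
m=((pp.min(2)>165)*255).astype(np.uint8)
m=cv2.morphologyEx(m,cv2.MORPH_CLOSE,np.ones((9,9)))
cs=max(cv2.findContours(m,0,1)[0],key=cv2.contourArea)
print('deck',cv2.boundingRect(cs),cv2.minAreaRect(plane('top',cs[:,0],.07)[:,:2].astype(np.float32)*1000))
for n,uvs in(('top',[(216,224),(318,239),(285,260),(230,262),(320,255),(208,156),(257,165),(335,171),(318,220),(318,259)]),):
    P=depthpt(n,uvs,[d[v,u] for u,v in uvs]);print(np.c_[uvs,P.round(4)])
E
```

```text
pad top 571.175048828125 70.65348052978516 71.8943862915039 [0.5706737  0.07050351]
pad side 568.2965087890625 71.46504211425781 73.05292510986328 [0.56726086 0.07329506]
lidrect ((549.3240966796875, -170.25387573242188), (178.43231201171875, 179.7042999267578), 84.78466033935547)
(272, 197, 76, 76)
deck (162, 145, 200, 142) ((602.6453247070312, -54.56538391113281), (481.4442138671875, 322.78973388671875), 84.54747772216797)
[[ 2.160e+02  2.240e+02  5.712e-01  6.770e-02  7.130e-02]
 [ 3.180e+02  2.390e+02  5.349e-01 -1.905e-01  7.450e-02]
 [ 2.850e+02  2.600e+02  4.821e-01 -1.082e-01  6.830e-02]
 [ 2.300e+02  2.620e+02  4.759e-01  2.910e-02  6.810e-02]
 [ 3.200e+02  2.550e+02  4.946e-01 -1.950e-01  7.700e-02]
 [ 2.080e+02  1.560e+02  7.341e-01  8.620e-02  1.230e-01]
 [ 2.570e+02  1.650e+02  7.158e-01 -3.560e-02  1.107e-01]
 [ 3.350e+02  1.710e+02  7.143e-01 -2.364e-01  7.120e-02]
 [ 3.180e+02  2.200e+02  5.833e-01 -1.908e-01  7.510e-02]
 [ 3.180e+02  2.590e+02  4.826e-01 -1.881e-01  9.980e-02]]
```

View pics/crop0.png

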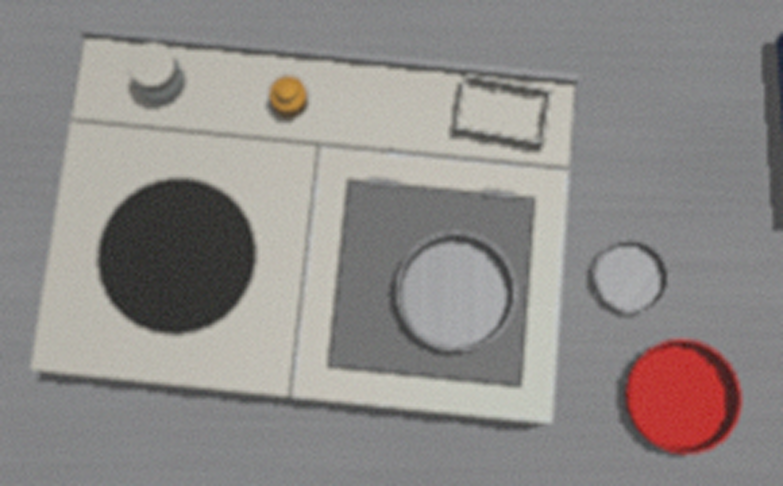

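The crop confirms it: the bright steel disc on the grey lid, at crop (455,293), is the larger of the two steel dishes, and the pad is at left. Next I'll fit its rim.

```bash
python3 - <<'E'
from h import *
for n,(u0,v0,u1,v1) in(('top',(285,205,350,275)),('side',(290,175,360,235))):
    d=np.load(f'pics/{n}0_d.npy')
    uu,vv=np.meshgrid(np.arange(u0,u1),np.arange(v0,v1));uv=np.c_[uu.ravel(),vv.ravel()]
    P=depthpt(n,uv,d[uv[:,1],uv[:,0]]);k=(P[:,2]>.088)&(P[:,2]<.11);Q=plane(n,uv[k],.0985)
    (cx,cy),r=cv2.minEnclosingCircle((Q[:,:2]*1000).astype(np.float32))
    A=np.c_[2*Q[:,:2],np.ones(len(Q))];s=np.linalg.lstsq(A,(Q[:,:2]**2).sum(1),rcond=None)[0]
    print(n,k.sum(),cx,cy,r,'lsq',s[:2],np.sqrt(s[2]+s[0]**2+s[1]**2))
# floor disc bright in top
p=np.load('pics/top0_p.npy').min(2);m=np.zeros_like(p);m[205:275,285:350]=(p[205:275,285:350]>150)*255
m[:, 343:]=0
c=max(cv2.findContours(m,0,1)[0],key=cv2.contourArea)[:,0]
W=plane('top',c,.0745);print('floor',cv2.minEnclosingCircle((W[:,:2]*1000).astype(np.float32)))
E
```

```text
top 255 535.1195068359375 -189.33132934570312 54.80837631225586 lsq [ 0.53453796 -0.1888247 ] 0.052377226248135206
side 398 532.73193359375 -182.7659454345703 59.399681091308594 lsq [ 0.53264241 -0.1829451 ] 0.052404292996271466
floor ((535.095703125, -189.8057403564453), 47.8495979309082)
```

Call:
{"name": "send_rows", "arguments": {"steps": [{"slide":[0,0,0],"twist":10.6},{"slide":[0,0,0],"twist":10.6},{"slide":[0,0,0],"twist":10.6}], "grip": -1}}

```text
time: 0.48
ee_pos: [0.257, -0.5676, 0.1867]
tool_rot: [-0.002, 0.997, -0.071, -0.001]
wrist_force: [0.1, 0.5, -0.1]
opening: 0.065
```

```bash
cat >> h.py <<'E'
def st():
    s=read_state();q=s['tool_rot'];M=R.from_quat([q[1],q[2],q[3],q[0]]).as_matrix()
    print('t',round(s['time'],2),'p',s['ee_pos'].round(4),'x-yaw',np.degrees(np.arctan2(M[1,0],M[0,0])).round(2),'zax',M[:,2].round(4),'F',s['wrist_force'].round(2),'open',round(s['opening'],4),'j',s['joints'].round(2))
    return s,M
def to(P):
    s,M=st();print('tool mm',(M.T@(np.array(P)-s['ee_pos'])*1000).round(1))
E
python3 -c "
from h import *
to([.534,-.188,.16])"
```

```text
t 0.47 p [ 0.257  -0.5676  0.1867] x-yaw -8.1 zax [-0.0016  0.0051 -1.    ] F [ 0.11  0.52 -0.12] open 0.065 j [-1.27  0.22  1.53 -0.    1.39  0.44]
tool mm [ 220.8 -414.7   28.2]
```

Call:
{"name": "send_rows", "arguments": {"steps": [{"slide":[22,-41.5,0],"twist":0},{"slide":[22,-41.5,0],"twist":0},{"slide":[22,-41.5,0],"twist":0},{"slide":[22,-41.5,0],"twist":0},{"slide":[22,-41.5,0],"twist":0},{"slide":[22,-41.5,0],"twist":0},{"slide":[22,-41.5,0],"twist":0},{"slide":[22,-41.5,0],"twist":0},{"slide":[22,-41.5,0],"twist":0},{"slide":[22,-41.5,0],"twist":0},{"slide":[0,0,0],"twist":0}]}}

```text
time: 1.85
ee_pos: [0.5398, -0.1748, 0.183]
tool_rot: [-0.006, 0.997, -0.073, -0.004]
wrist_force: [0.3, -0.4, 0.4]
opening: 0.0006
```

```bash
python3 -c "
from h import *
to([.534,-.188,.081])"
```

```text
t 1.85 p [ 0.5398 -0.1748  0.183 ] x-yaw -8.4 zax [-0.0067  0.0116 -0.9999] F [ 0.32 -0.35  0.38] open 0.0006 j [-0.46  0.1   1.68  0.01  1.38  1.26]
tool mm [ -3.   15.  101.9]
```

Call:
{"name": "send_rows", "arguments": {"steps": [{"slide":[-1,6,25],"twist":0},{"slide":[-1,5,25],"twist":0},{"slide":[0,0,22],"twist":0},{"slide":[0,0,14],"twist":0},{"slide":[0,0,0],"twist":0},{"slide":[0,0,0],"twist":0}]}}

```text
time: 2.6
ee_pos: [0.5334, -0.1878, 0.0943]
tool_rot: [-0.005, 0.997, -0.074, -0.005]
wrist_force: [0.5, 0.7, -0.5]
opening: 0.0006
```

```bash
python3 - <<'E'
from h import *
to([.534,-.188,.081])
for n in('top','side'):
    p,d=snapshot(n);cv2.imwrite(f'pics/{n}1.png',p[...,::-1])
    if n=='side': c=cv2.resize(p[120:300,200:440],None,fx=3,fy=3,interpolation=cv2.INTER_CUBIC);cv2.imwrite('pics/sidec1.png',c[...,::-1])
E
```

```text
t 2.6 p [ 0.5334 -0.1878  0.0943] x-yaw -8.45 zax [-0.0085  0.0099 -0.9999] F [ 0.45  0.66 -0.54] open 0.0006 j [-0.48  0.18  1.76  0.01  1.21  1.24]
tool mm [ 0.8  0.2 13.3]
```

View pics/sidec1.png

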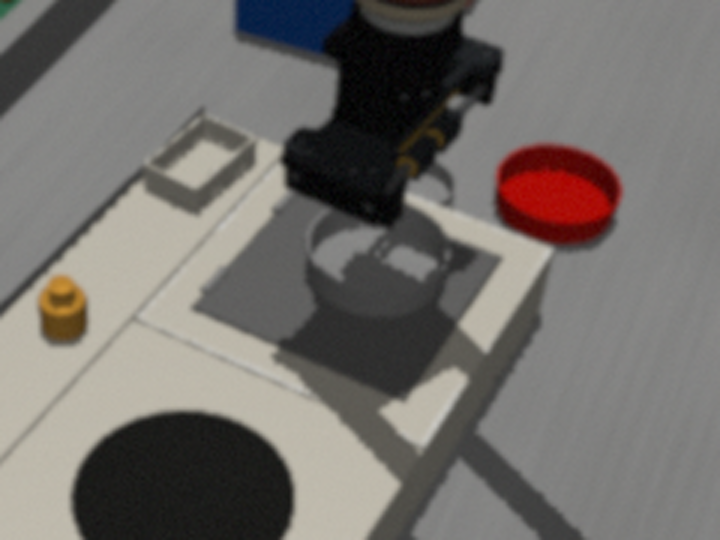

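Fingertips are inside the dish, at crop (380,250), clear of its wall. I'll lower them a little and start the tow.

Call:
{"name": "send_rows", "arguments": {"steps": [{"slide":[0,0,8],"twist":0},{"slide":[0,0,3],"twist":0},{"slide":[0,0,0],"twist":0},{"slide":[0,-10,0],"twist":0},{"slide":[0,-10,0],"twist":0},{"slide":[0,-8,0],"twist":0},{"slide":[0,-8,0],"twist":0},{"slide":[0,-8,0],"twist":0},{"slide":[0,-8,0],"twist":0}]}}

```text
time: 3.82
ee_pos: [0.5429, -0.1325, 0.085]
tool_rot: [-0.004, 0.997, -0.073, -0.003]
wrist_force: [0.0, 0.5, -0.0]
opening: 0.0004
```

```bash
python3 - <<'E'
from h import *
to([.575,.105,.081])
E
```

```text
t 3.83 p [ 0.5429 -0.1325  0.085 ] x-yaw -8.4 zax [-0.0053  0.0087 -0.9999] F [ 0.03  0.48 -0.03] open 0.0004 j [-0.38  0.17  1.79  0.01  1.19  1.33]
tool mm [  -2.9 -239.7    5.9]
```

Call:
{"name": "send_rows", "arguments": {"steps": [{"slide":[0,-9,1],"twist":0},{"slide":[0,-9,1],"twist":0},{"slide":[0,-9,0],"twist":0},{"slide":[0,-9,0],"twist":0},{"slide":[0,-9,0],"twist":0},{"slide":[0,-9,0],"twist":0},{"slide":[0,-9,0],"twist":0},{"slide":[0,-9,0],"twist":0}]}}

```text
time: 4.82
ee_pos: [0.554, -0.0562, 0.0834]
tool_rot: [-0.004, 0.997, -0.073, -0.003]
wrist_force: [0.4, 1.1, -0.0]
opening: 0.0004
```

```bash
python3 - <<'E'
from h import *
to([.575,.105,.081])
for n in('side',):
    p,d=snapshot(n);cv2.imwrite(f'pics/{n}2.png',p[...,::-1])
    c=cv2.resize(p[120:320,180:440],None,fx=2.8,fy=2.8,interpolation=cv2.INTER_CUBIC);cv2.imwrite('pics/sidec2.png',c[...,::-1])
E
```

```text
t 4.83 p [ 0.554  -0.0562  0.0834] x-yaw -8.4 zax [-0.0054  0.0088 -0.9999] F [ 0.37  1.11 -0.01] open 0.0004 j [-0.25  0.17  1.8   0.01  1.18  1.47]
tool mm [  -2.8 -162.5    3.7]
```

View pics/sidec2.png

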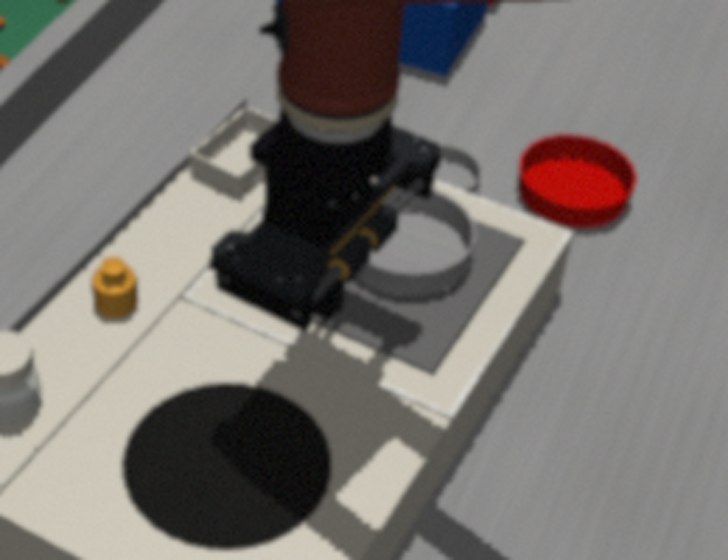

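```bash
python3 - <<'E'
from h import *
for n in('top','side'):
    p,d=snapshot(n);cv2.imwrite(f'pics/{n}3.png',p[...,::-1]);np.save(f'pics/{n}3_d.npy',d)
    c=cv2.resize(p[130:310,150:440] if n=='top' else p[150:270,240:400],None,fx=2.7 if n=='top' else 5,fy=2.7 if n=='top' else 5,interpolation=cv2.INTER_CUBIC);cv2.imwrite(f'pics/{n}c3.png',c[...,::-1])
d=np.load('pics/side3_d.npy')
uu,vv=np.meshgrid(np.arange(300,370),np.arange(185,245));uv=np.c_[uu.ravel(),vv.ravel()]
P=depthpt('side',uv,d[uv[:,1],uv[:,0]]);k=(P[:,2]>.085)&(P[:,2]<.105);Q=P[k]
print(k.sum(),Q.min(0),Q.max(0))
E
```

```text
290 [ 0.4799765  -0.24348634  0.08518006] [ 0.56825253 -0.13265902  0.10153648]
```

View pics/topc3.png

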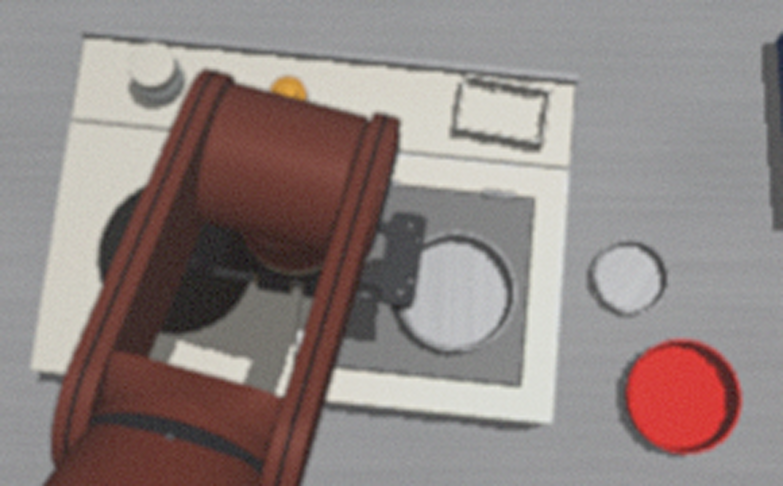

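View pics/sidec3.png

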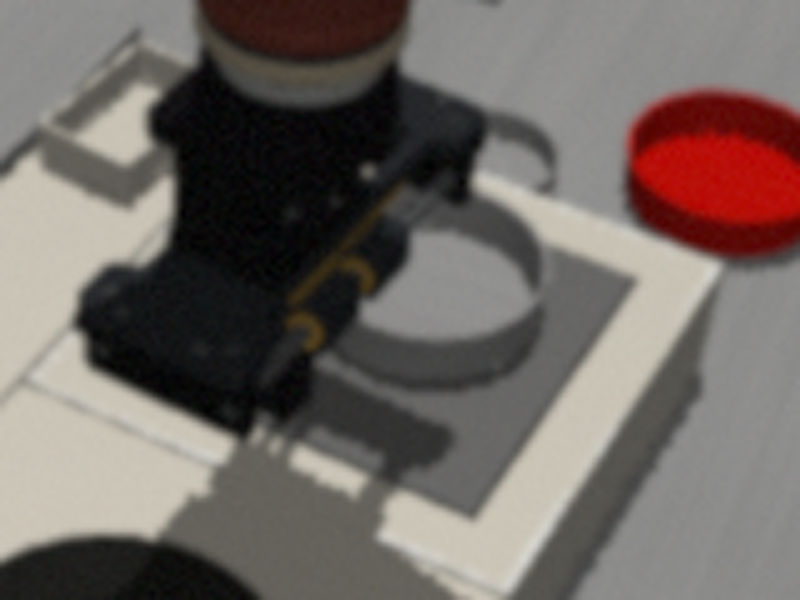

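```bash
python3 - <<'E'
from h import *
s,M=st();t=s['ee_pos']
for z in(0,.019,.04,.07): print(z,[proj(n,t-M[:,2]*z).round(1) for n in('side','top')])
n='side';d=np.load('pics/side3_d.npy')
p=cv2.imread('pics/side3.png')
for i,z in enumerate((0,.019,.04,.07)):
    u,v=proj(n,t-M[:,2]*z)[0];cv2.circle(p,(int(round(u)),int(round(v))),1,((0,0,255),(0,255,0),(255,0,0),(0,255,255))[i],-1)
    P=depthpt(n,[(round(u),round(v))],[d[int(round(v)),int(round(u))]]);print(P.round(3),(t-M[:,2]*z).round(3))
c=cv2.resize(p[150:270,220:380],None,fx=5,fy=5,interpolation=cv2.INTER_CUBIC)
c=cv2.convertScaleAbs(255*(c/255.)**.45)
cv2.imwrite('pics/sidec4.png',c)
E
```

```text
t 4.97 p [ 0.554  -0.0563  0.0834] x-yaw -8.35 zax [-0.0055  0.0087 -0.9999] F [ 0.1   0.85 -0.08] open 0.0006 j [-0.25  0.17  1.8   0.01  1.19  1.47]
0 [array([[293.5, 240.5]]), array([[264.5, 230.4]])]
0.019 [array([[293.9, 234.3]]), array([[264.2, 229.2]])]
0.04 [array([[294.3, 227.2]]), array([[263.9, 227.8]])]
0.07 [array([[294.9, 216.8]]), array([[263.3, 225.6]])]
[[ 0.561 -0.071  0.068]] [ 0.554 -0.056  0.083]
[[ 0.565 -0.086  0.071]] [ 0.554 -0.057  0.102]
[[ 0.552 -0.049  0.132]] [ 0.554 -0.057  0.123]
[[ 0.541 -0.022  0.189]] [ 0.554 -0.057  0.153]
```

View pics/sidec4.png

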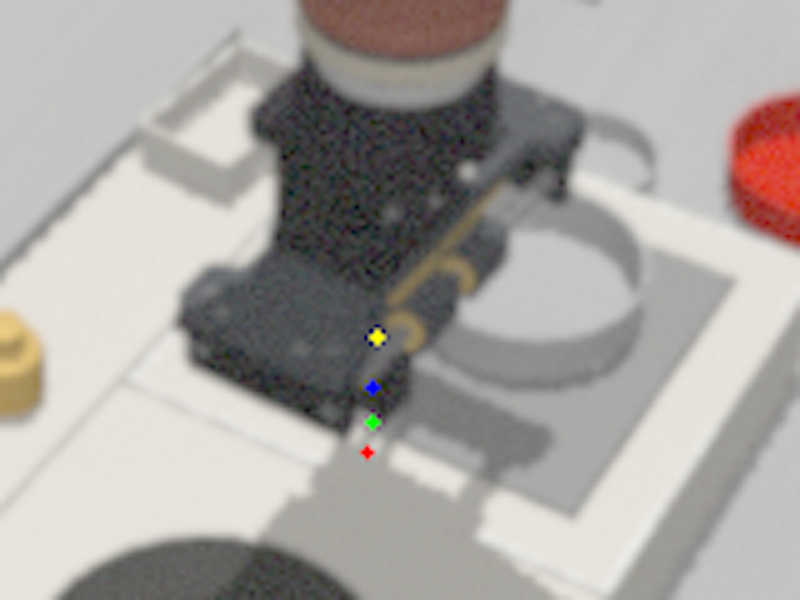

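```bash
python3 - <<'E'
from h import *
d=np.load('pics/side3_d.npy')
for v in range(222,246,1):
    uv=[(u,v) for u in range(284,306)]
    P=depthpt('side',uv,[d[b,a] for a,b in uv]);print(v,(P[:,2]*1000).round().astype(int))
E
```

```text
222 [228 228 227 228 229 229 227 225 223 221 201 204 202 199 151 147 144 140
 135  71  69  71]
223 [229 229 229 226 229 229 226 222 221 202 203 202 202 152 150 144 140 138
 135  72  70  69]
224 [228 228 228 227 229 225 223 218 205 203 202 198 149 150 147 140 138 137
  72  70  70  70]
225 [227 226 226 227 226 224 221 215 201 202 201 143 144 147 144 139 133 133
  67  68  68  69]
226 [224 224 225 224 223 221 218 213 201 199 138 140 143 144 141 133 132 128
  71  69  69  71]
227 [222 224 222 221 220 217 216 215 198 132 132 137 138 141 139 133 129 127
  72  69  69  71]
228 [218 220 219 219 218 214 214 202 129 131 130 132 135 137 134 128 126 124
  70  70  67  69]
229 [212 215 215 220 215 212 209 125 127 129 129 131 130 134 130 127 121 120
  68  70  66  67]
230 [210 214 213 216 212 210 210 122 122 124 128 126 128 131 129 122 119 119
  69  72  72  68]
231 [200 210 212 212 211 208 204 118 123 120 121 124 127 127 127 121  72  70
  72  67  71  70]
232 [197 199 203 209 203 206 200 117 121 117 122 123 123 125 121 115  69  70
  71  67  70  69]
233 [194 196 198 199 203 200 198  70  68 114 118 118 12
[... 318 characters left out ...]
9  69]
237 [ 63 185 188 190 191 190  69  67  69  69  66  64  67  69  69  70  71  67
  69  71  69  72]
238 [ 66  67  69 187 190  68  70  69  67  71  70  67  68  63  67  73  70  67
  70  71  71  70]
239 [70 69 69 65 68 70 67 69 67 67 70 69 68 69 69 67 68 69 70 71 71 69]
240 [69 68 68 68 68 67 70 68 69 68 68 70 70 67 70 67 66 69 65 66 69 71]
241 [70 72 66 67 66 71 67 69 70 67 66 66 70 67 69 70 67 68 66 67 64 66]
242 [66 69 70 69 68 69 71 67 68 66 67 70 70 69 66 69 67 69 69 71 66 72]
243 [69 73 67 69 70 67 69 69 69 69 68 68 68 70 67 69 69 69 70 66 68 70]
244 [68 69 68 68 67 70 68 69 68 67 67 67 67 68 69 69 69 70 70 70 68 66]
245 [66 65 69 67 68 69 71 69 68 68 70 68 68 69 70 70 67 68 67 67 67 67]
```

```bash
python3 - <<'E'
from h import *
s,M=st()
for n,(u0,u1,v0,v1) in (('side',(275,310,210,238)),):
    d=np.load(f'pics/{n}3_d.npy')
    uu,vv=np.meshgrid(np.arange(u0,u1),np.arange(v0,v1));uv=np.c_[uu.ravel(),vv.ravel()]
    P=depthpt(n,uv,d[uv[:,1],uv[:,0]]);Q=(P-s['ee_pos'])@M*1000
    k=(P[:,2]>.105)&(P[:,2]<.17)
    for a,b in zip(uv[k][::9],Q[k][::9]):print(a,b.round(0))
E
python3 - <<'E'
import sys;sys.path.insert(0,'.')
import os;os.chdir('.')
from h import *
# top view: are jig points behind? compare wrist in top depth
d=np.load('pics/top3_d.npy');s,M=st()
uu,vv=np.meshgrid(np.arange(210,330,6),np.arange(170,270,6));uv=np.c_[uu.ravel(),vv.ravel()]
P=depthpt('top',uv,d[uv[:,1],uv[:,0]]);Q=(P-s['ee_pos'])@M*1000
k=(P[:,2]>.12)&(P[:,2]<.3)
print(np.c_[uv[k],Q[k].round(0)])
E
```

```text
t 4.97 p [ 0.554  -0.0563  0.0834] x-yaw -8.35 zax [-0.0055  0.0087 -0.9999] F [ 0.1   0.85 -0.08] open 0.0006 j [-0.25  0.17  1.8   0.01  1.19  1.47]
[294 219] [ -8. -17. -82.]
[301 222] [-12.   6. -57.]
[297 224] [-13. -12. -67.]
[299 225] [-12.  -2. -55.]
[300 226] [-12.   3. -48.]
[300 227] [-12.   3. -45.]
[299 228] [-11.   0. -44.]
[297 229] [-12. -10. -50.]
[295 230] [ -7.  -9. -43.]
[293 231] [ -2.  -8. -36.]
[293 232] [ -2.  -8. -34.]
[295 233] [ -8.  -9. -35.]
t 4.97 p [ 0.554  -0.0563  0.0834] x-yaw -8.35 zax [-0.0055  0.0087 -0.9999] F [ 0.1   0.85 -0.08] open 0.0006 j [-0.25  0.17  1.8   0.01  1.19  1.47]
[[ 294.  212.   27.   66. -145.]
 [ 300.  212.   29.   78. -147.]
 [ 306.  212.   31.   91. -146.]
 [ 228.  218.   -8.  -72. -146.]
 [ 234.  218.  -16.  -51. -202.]
 [ 294.  218.   14.   68. -145.]
 [ 300.  218.   16.   80. -145.]
 [ 306.  218.   18.   93. -145.]
 [ 222.  224.  -23.  -82. -146.]
 [ 228.  224.  -21.  -70. -147.]
 [ 234.  224.  -28.  -49. -203.]
 [ 240.  224.  -26.  -37. -203.]
 [ 294.  224.    1.   70. -145.]
 [ 300.  224.    2.   82. -149.]
 [ 222.  230.  -36.  -80. -146.]
 [ 228.  230.  -33.  -69. -138.]
 [ 234.  230.  -28.  -58. -121.]
 [ 240.  230.  -38.  -35. -200.]
 [ 246.  230.  -25.  -32. -125.]
 [ 294.  230.  -12.   72. -147.]
 [ 300.  230.  -10.   84. -147.]
 [ 246.  236.  -38.  -30. -125.]
 [ 252.  236.  -36.  -17. -125.]
 [ 258.  236.  -33.   -4. -119.]
 [ 264.  236.  -32.    9. -128.]
 [ 288.  236.  -26.   61. -145.]
 [ 294.  236.  -25.   74. -145.]
 [ 300.  236.  -23.   86. -146.]
 [ 294.  242.  -37.   75. -144.]
 [ 300.  242.  -35.   88. -145.]]
```

```bash
python3 - <<'E'
from h import *
# start pose: tool at (.2574,-.5688,.1886)
t=np.array([.25737764,-.56879012,.18863955]);q=[.977526847,.210808687,-8.4e-5,-9.8e-4];M=R.from_quat(q).as_matrix()
d=np.load('pics/side0_d.npy')
print(proj('side',t))
uu,vv=np.meshgrid(np.arange(470,560),np.arange(20,150));uv=np.c_[uu.ravel(),vv.ravel()]
P=depthpt('side',uv,d[uv[:,1],uv[:,0]]);Q=(P-t)@M*1000
k=(d[uv[:,1],uv[:,0]]>0)&(abs(Q[:,0])<30)&(abs(Q[:,1])<65)&(Q[:,2]>-70)&(Q[:,2]<15)
o=np.argsort(-Q[k][:,2])
print(k.sum());print(np.c_[uv[k],Q[k].round(0)][o][:60:2])
E
```

```text
[[488.80577291 115.79256802]]
273
[[489.  95.  -4.  46. -31.]
 [502. 115.  -6. -48. -32.]
 [491.  95.  -7.  43. -33.]
 [492.  95.  -9.  42. -33.]
 [485.  94.   7.  46. -34.]
 [485.  93.   6.  51. -34.]
 [499. 115.   2. -51. -34.]
 [486.  94.   6.  44. -35.]
 [505. 115. -11. -52. -35.]
 [490.  94.  -4.  44. -35.]
 [489.  93.  -3.  48. -35.]
 [497. 115.   8. -54. -35.]
 [498. 115.   6. -54. -36.]
 [487.  94.   4.  43. -36.]
 [496. 114.   9. -50. -36.]
 [493.  93. -12.  47. -36.]
 [497. 114.   8. -51. -37.]
 [501. 115.   0. -56. -37.]
 [491.  93.  -6.  45. -37.]
 [499. 114.   4. -52. -38.]
 [505. 114. -10. -52. -38.]
 [497. 113.   8. -49. -38.]
 [497. 111.   5. -41. -39.]
 [498. 114.   7. -55. -39.]
 [485.  91.   7.  51. -39.]
 [504. 114.  -6. -55. -39.]
 [488.  92.   2.  45. -40.]
 [486.  92.   7.  44. -40.]
 [486.  91.   6.  49. -40.]
 [501. 112.  -1. -49. -41.]]
```

```bash
python3 - <<'E'
from h import *
p=np.load('pics/side0_p.npy')[20:150,450:560]
c=cv2.resize(p,None,fx=4.5,fy=4.5,interpolation=cv2.INTER_CUBIC);c=cv2.convertScaleAbs(255*(c/255.)**.5)
cv2.imwrite('pics/tip0.png',c[...,::-1])
E
```

```text
(no output)
```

View pics/tip0.png

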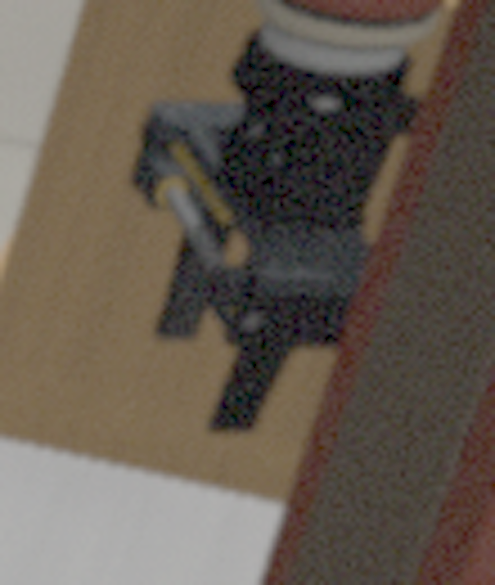

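The dish didn't move. In both pictures (start and now) the depth puts the real fingertips about 32 mm above the reported TCP, at side pixel (296,234), z of about 0.115. They passed over the rim. The x and y values agree. I'll treat the true tip height as reported z + 0.032, go back and go lower.

Call:
{"name": "send_rows", "arguments": {"steps": [{"slide":[0,25,0],"twist":0},{"slide":[0,25,0],"twist":0},{"slide":[0,25,0],"twist":0},{"slide":[0,25,0],"twist":0},{"slide":[0,20,0],"twist":0},{"slide":[0,0,0],"twist":0}]}}

```text
time: 5.72
ee_pos: [0.5361, -0.1798, 0.0826]
tool_rot: [-0.004, 0.997, -0.073, -0.003]
wrist_force: [0.3, 0.3, 0.3]
opening: 0.0006
```

```bash
python3 - <<'E'
from h import *
to([.536,-.182,.052])
E
```

```text
t 5.72 p [ 0.5361 -0.1798  0.0826] x-yaw -8.34 zax [-0.0051  0.0077 -1.    ] F [0.29 0.31 0.32] open 0.0006 j [-0.47  0.19  1.78  0.01  1.19  1.25]
tool mm [ 0.4  2.4 30.6]
```

Call:
{"name": "send_rows", "arguments": {"steps": [{"slide":[0,2,12],"twist":0},{"slide":[0,0,10],"twist":0},{"slide":[0,0,4],"twist":0},{"slide":[0,0,0],"twist":0}]}}

```text
time: 6.22
ee_pos: [0.5352, -0.1791, 0.0536]
tool_rot: [-0.005, 0.997, -0.072, -0.004]
wrist_force: [0.3, 0.3, -0.1]
opening: 0.0005
```

```bash
python3 - <<'E'
from h import *
to([.536,-.182,.052])
p,d=snapshot('side');np.save('pics/s5d.npy',d)
c=cv2.resize(p[150:270,240:400],None,fx=5,fy=5,interpolation=cv2.INTER_CUBIC);c=cv2.convertScaleAbs(255*(c/255.)**.6);cv2.imwrite('pics/sidec5.png',c[...,::-1])
E
```

```text
t 6.22 p [ 0.5352 -0.1791  0.0536] x-yaw -8.23 zax [-0.0068  0.0095 -0.9999] F [ 0.34  0.3  -0.08] open 0.0005 j [-0.47  0.22  1.79  0.01  1.14  1.25]
tool mm [1.3 2.8 1.6]
```

View pics/sidec5.png

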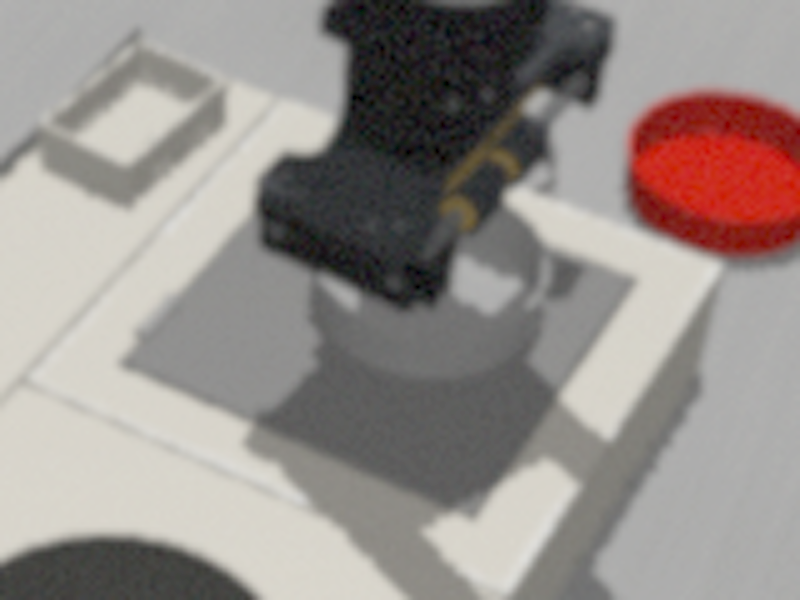

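The body has dropped and the fingers now disappear behind the dish wall, at crop (430,300). The wrist force is about zero. I'll tow a little and watch the force.

Call:
{"name": "send_rows", "arguments": {"steps": [{"slide":[0,-8,1],"twist":0},{"slide":[0,-8,0],"twist":0},{"slide":[0,-6,0],"twist":0},{"slide":[0,-6,0],"twist":0},{"slide":[0,-6,0],"twist":0},{"slide":[0,-6,0],"twist":0},{"slide":[0,-6,0],"twist":0}]}}

```text
time: 7.15
ee_pos: [0.5432, -0.1306, 0.0544]
tool_rot: [-0.004, 0.997, -0.072, -0.003]
wrist_force: [0.4, -0.4, -0.8]
opening: -0.0002
```

```bash
python3 - <<'E'
from h import *
to([.575,.105,.052])
p,d=snapshot('side');np.save('pics/s6d.npy',d)
c=cv2.resize(p[150:270,240:400],None,fx=5,fy=5,interpolation=cv2.INTER_CUBIC);c=cv2.convertScaleAbs(255*(c/255.)**.6);cv2.imwrite('pics/sidec6.png',c[...,::-1])
E
```

```text
t 7.15 p [ 0.5432 -0.1306  0.0544] x-yaw -8.21 zax [-0.0046  0.0084 -1.    ] F [ 0.39 -0.38 -0.8 ] open -0.0002 j [-0.38  0.21  1.81  0.01  1.13  1.33]
tool mm [  -2.2 -237.7    4.2]
```

View pics/sidec6.png

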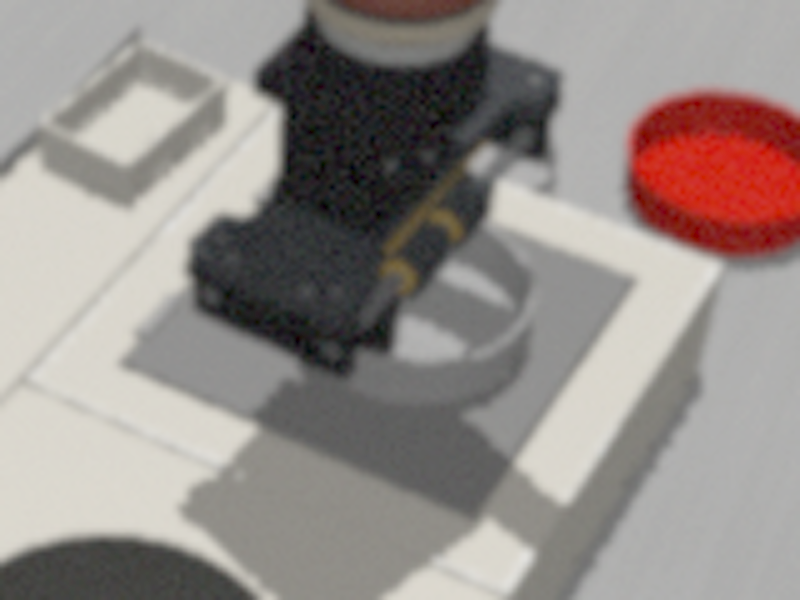

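The dish now moves with the fingers; its right wall has gone from crop (545,280) to (525,320). I'll go on towing.

Call:
{"name": "send_rows", "arguments": {"steps": [{"slide":[0,-9,1],"twist":0},{"slide":[0,-9,1],"twist":0},{"slide":[0,-9,0.5],"twist":0},{"slide":[-0.5,-9,0],"twist":0},{"slide":[0,-9,0],"twist":0},{"slide":[0,-9,0],"twist":0},{"slide":[0,-9,0],"twist":0},{"slide":[-0.5,-9,0],"twist":0},{"slide":[0,-9,0],"twist":0},{"slide":[0,-9,0],"twist":0}]}}

```text
time: 8.45
ee_pos: [0.5558, -0.0346, 0.0524]
tool_rot: [-0.004, 0.997, -0.072, -0.003]
wrist_force: [0.3, -1.3, 0.4]
opening: 0.0006
```

```bash
python3 - <<'E'
from h import *
to([.575,.105,.052])
E
```

```text
t 8.45 p [ 0.5558 -0.0346  0.0524] x-yaw -8.22 zax [-0.0048  0.0088 -1.    ] F [ 0.32 -1.3   0.44] open 0.0006 j [-0.21  0.2   1.82  0.01  1.13  1.5 ]
tool mm [  -0.9 -141.     1.5]
```

Call:
{"name": "send_rows", "arguments": {"steps": [{"slide":[0,-9,0.5],"twist":0},{"slide":[0,-9,0.5],"twist":0},{"slide":[0,-9,0],"twist":0},{"slide":[0,-9,0],"twist":0},{"slide":[0,-9,0],"twist":0},{"slide":[0,-9,0],"twist":0},{"slide":[0,-9,0],"twist":0},{"slide":[0,-9,0],"twist":0},{"slide":[0,-9,0],"twist":0},{"slide":[0,-9,0],"twist":0},{"slide":[0,-9,0],"twist":0},{"slide":[0,-6,0],"twist":0},{"slide":[0,0,0],"twist":0}]}}

```text
time: 10.07
ee_pos: [0.5717, 0.0776, 0.052]
tool_rot: [-0.004, 0.997, -0.071, -0.003]
wrist_force: [1.0, -0.3, -0.4]
opening: 0.0006
```

```bash
python3 - <<'E'
from h import *
to([.575,.105,.052])
for n in('side','top'):
    p,d=snapshot(n);np.save(f'pics/{n}7d.npy',d);cv2.imwrite(f'pics/{n}7.png',p[...,::-1])
p,d=cv2.imread('pics/side7.png'),0
c=cv2.resize(p[200:340,180:350],None,fx=4,fy=4,interpolation=cv2.INTER_CUBIC);c=cv2.convertScaleAbs(255*(c/255.)**.6);cv2.imwrite('pics/sidec7.png',c)
E
```

```text
t 10.07 p [0.5717 0.0776 0.052 ] x-yaw -8.16 zax [-0.0051  0.009  -0.9999] F [ 1.   -0.32 -0.43] open 0.0006 j [-0.01  0.25  1.77  0.01  1.13  1.7 ]
tool mm [ -0.6 -27.6   0.3]
```

View pics/sidec7.png

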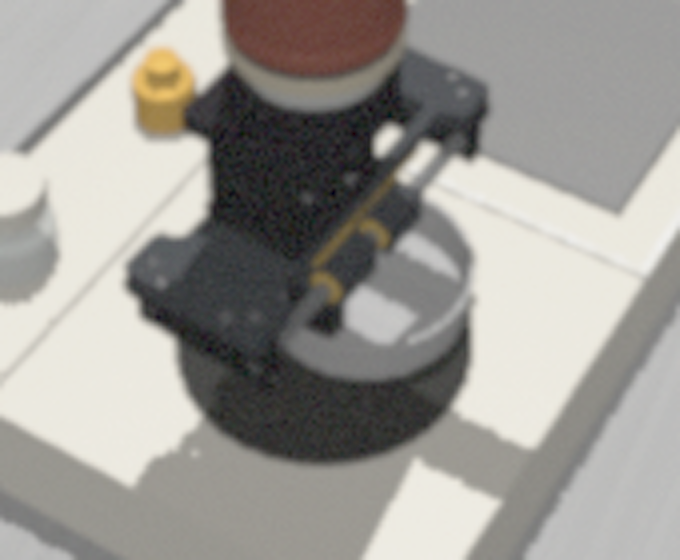

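View pics/top7.png

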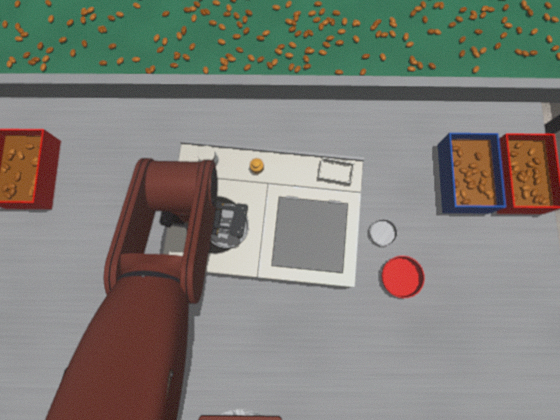

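The dish is on the pad half with its left part over the pad. In the side crop its rim spans x 285–475 against the pad's 180–470, so about 30 mm remain. I'll measure that from the rim.

```bash
cat >> h.py <<'E'
from scipy.optimize import least_squares
def dish(n,d,c0,zr=.0975):
    u,v=proj(n,[*c0,zr])[0].astype(int)
    uu,vv=np.meshgrid(np.arange(u-45,u+45),np.arange(v-45,v+45));uv=np.c_[uu.ravel(),vv.ravel()]
    P=depthpt(n,uv,d[uv[:,1],uv[:,0]])
    k=(P[:,2]>.084)&(P[:,2]<.1)&(np.hypot(*(P[:,:2]-c0).T)<.075);Q=P[k]
    r=least_squares(lambda c:np.hypot(*(Q[:,:2]-c).T)-.0525,c0,loss='soft_l1',f_scale=.002)
    print(n,'dish',k.sum(),r.x.round(4),'rms mm',(np.sqrt((r.fun**2).mean())*1000).round(1))
E
python3 - <<'E'
from h import *
dish('side',np.load('pics/side0_d.npy'),(.53,-.185));dish('top',np.load('pics/top0_d.npy'),(.53,-.185))
dish('side',np.load('pics/side7d.npy'),(.565,.045));dish('top',np.load('pics/top7d.npy'),(.565,.045))
E
```

```text
side dish 516 [ 0.5338 -0.1873] rms mm 1.6
top dish 222 [ 0.5345 -0.1884] rms mm 1.3
side dish 328 [0.5615 0.0389] rms mm 4.2
top dish 110 [0.5629 0.0371] rms mm 1.1
```

Call:
{"name": "send_rows", "arguments": {"steps": [{"slide":[0.8,-8,0],"twist":0},{"slide":[0.8,-8,0],"twist":0},{"slide":[0.8,-8,0],"twist":0},{"slide":[0.5,-5,0],"twist":0},{"slide":[0,0,0],"twist":0},{"slide":[0,0,0],"twist":0}]}}

```text
time: 10.92
ee_pos: [0.5791, 0.1071, 0.0522]
tool_rot: [-0.004, 0.997, -0.072, -0.003]
wrist_force: [0.5, -0.3, -0.2]
opening: 0.0002
```

```bash
python3 - <<'E'
from h import *
to([.575,.108,.052])
for n in('side','top'):
    p,d=snapshot(n);np.save(f'pics/{n}8d.npy',d);cv2.imwrite(f'pics/{n}8.png',p[...,::-1])
    dish(n,d,(.568,.068))
E
```

```text
t 10.93 p [0.5791 0.1071 0.0522] x-yaw -8.21 zax [-0.0053  0.0087 -0.9999] F [ 0.45 -0.25 -0.18] open 0.0002 j [0.04 0.27 1.73 0.01 1.14 1.75]
tool mm [-4.2 -0.3  0.2]
side dish 343 [0.5686 0.0681] rms mm 4.3
top dish 118 [0.5703 0.0663] rms mm 1.2
```

Call:
{"name": "send_rows", "arguments": {"steps": [{"slide":[0,-3.5,0],"twist":0},{"slide":[0,0,0],"twist":0},{"slide":[0,0,0],"twist":0}]}}

```text
time: 11.4
ee_pos: [0.5797, 0.1103, 0.0523]
tool_rot: [-0.004, 0.997, -0.072, -0.003]
wrist_force: [-0.2, 0.2, 0.1]
opening: 0.0005
```

```bash
python3 - <<'E'
from h import *
st()
for n in('side','top'):
    p,d=snapshot(n)
    dish(n,d,(.57,.07))
E
```

```text
t 11.4 p [0.5797 0.1103 0.0523] x-yaw -8.26 zax [-0.0051  0.0088 -0.9999] F [-0.2   0.18  0.13] open 0.0005 j [0.05 0.28 1.73 0.01 1.14 1.76]
side dish 349 [0.5692 0.0713] rms mm 4.4
top dish 124 [0.5709 0.0698] rms mm 1.2
```

The dish is within about 1 mm of the pad centre in both views. I'll move the fingers off the wall, lift straight out, and measure the lid and dish unobstructed.

Call:
{"name": "send_rows", "arguments": {"steps": [{"slide":[0,6,0],"twist":0},{"slide":[0,6,0],"twist":0},{"slide":[0,0,-15],"twist":0},{"slide":[0,0,-35],"twist":0},{"slide":[0,0,-45],"twist":0},{"slide":[0,35,0],"twist":0},{"slide":[0,45,0],"twist":0},{"slide":[0,45,0],"twist":0},{"slide":[0,45,0],"twist":0},{"slide":[-25,45,0],"twist":0},{"slide":[-25,20,0],"twist":0},{"slide":[0,0,0],"twist":0}]}}

```text
time: 13.0
ee_pos: [0.4969, -0.1372, 0.1611]
tool_rot: [-0.003, 0.997, -0.072, 0.004]
wrist_force: [0.9, 0.3, 0.7]
opening: 0.0005
```

```bash
python3 - <<'E'
from h import *
p=cv2.imread('pics/top8.png').max(2);m=np.zeros_like(p);m[185:285,262:358]=(p[185:285,262:358]<135)*255
cs=max(cv2.findContours(m,0,1)[0],key=cv2.contourArea)
r=cv2.minAreaRect(plane('top',cs[:,0],.0715)[:,:2].astype(np.float32)*1000);print(r);print(cv2.boxPoints(r))
for n in('side','top'):
    p,d=snapshot(n);cv2.imwrite(f'pics/{n}9.png',p[...,::-1]);dish(n,d,(.57,.07))
c=(np.array([549.5,-170.5])-70*np.array([.996,-.09]))/1000
to([*c,.045])
E
```

```text
((548.2979125976562, -169.96337890625), (176.30482482910156, 176.46365356445312), 84.81681823730469)
[[ 452.46317 -249.78445]
 [ 628.20526 -265.72623]
 [ 644.1327   -90.1423 ]
 [ 468.39056  -74.20053]]
side dish 599 [0.5696 0.0719] rms mm 1.3
top dish 265 [0.5707 0.07  ] rms mm 1.3
t 13.1 p [ 0.4985 -0.1362  0.1612] x-yaw -8.16 zax [ 0.0103  0.005  -0.9999] F [ 0.01 -0.32 -0.04] open 0.0002 j [-0.43 -0.03  1.85  0.01  1.31  1.29]
tool mm [-15.7  31.2 115.9]
```

View pics/side9.png

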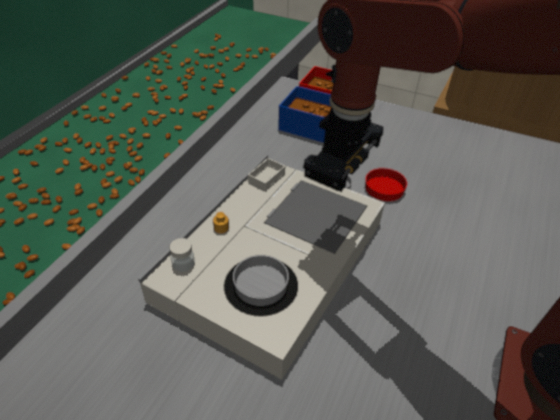

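The dish stands centred on the pad (side pixel (261,282)) and the other things are where they were. Next I'll press the lid edge, with lid contact expected at reported z of about 0.04.

Call:
{"name": "send_rows", "arguments": {"steps": [{"slide":[-8,16,25],"twist":0},{"slide":[-8,16,30],"twist":0},{"slide":[0,0,25],"twist":0},{"slide":[0,0,18],"twist":0},{"slide":[0,0,0],"twist":0}]}}

```text
time: 13.72
ee_pos: [0.4854, -0.1627, 0.0635]
tool_rot: [-0.003, 0.998, -0.068, 0.008]
wrist_force: [-0.7, 0.2, 0.7]
opening: 0.0005
```

```bash
python3 - <<'E'
from h import *
to([.479,-.164,.042])
E
```

```text
t 13.72 p [ 0.4854 -0.1627  0.0635] x-yaw -7.78 zax [ 0.0171  0.004  -0.9998] F [-0.75  0.24  0.65] open 0.0005 j [-0.49  0.07  1.95  0.01  1.11  1.21]
tool mm [-6.5  2.2 21.4]
```

Call:
{"name": "send_rows", "arguments": {"steps": [{"slide":[-6,2,7],"twist":0},{"slide":[0,0,7],"twist":0},{"slide":[0,0,3],"twist":0},{"slide":[0,0,0],"twist":0}]}}

```text
time: 14.22
ee_pos: [0.4817, -0.1638, 0.0479]
tool_rot: [-0.002, 0.998, -0.067, 0.01]
wrist_force: [-0.5, -0.6, -0.9]
opening: 0.0002
```

Call:
{"name": "send_rows", "arguments": {"steps": [{"slide":[0,0,2],"twist":0},{"slide":[0,0,2],"twist":0}]}}

```text
time: 14.48
ee_pos: [0.4823, -0.1642, 0.0444]
tool_rot: [-0.002, 0.998, -0.067, 0.011]
wrist_force: [-0.2, -0.2, -0.7]
opening: 0.0004
```

Call:
{"name": "send_rows", "arguments": {"steps": [{"slide":[-3,0,2],"twist":0},{"slide":[0,0,2],"twist":0}]}}

```text
time: 14.72
ee_pos: [0.4793, -0.1638, 0.0402]
tool_rot: [-0.002, 0.998, -0.067, 0.011]
wrist_force: [0.3, 0.2, -0.3]
opening: 0.0006
```

Call:
{"name": "send_rows", "arguments": {"steps": [{"slide":[0,0,2],"twist":0},{"slide":[0,0,1],"twist":0}]}}

```text
time: 14.98
ee_pos: [0.4794, -0.1638, 0.0377]
tool_rot: [-0.002, 0.998, -0.067, 0.011]
wrist_force: [-1.6, 1.3, 6.1]
opening: 0.0006
```

Contact shows 6 N at reported z 0.038, as expected. I'll press on in small steps.

Call:
{"name": "send_rows", "arguments": {"steps": [{"slide":[0,0,2],"twist":0},{"slide":[0,0,1],"twist":0}]}}

```text
time: 15.22
ee_pos: [0.4793, -0.1639, 0.0352]
tool_rot: [-0.002, 0.998, -0.067, 0.011]
wrist_force: [-2.4, 0.3, 4.4]
opening: 0.0002
```

Call:
{"name": "send_rows", "arguments": {"steps": [{"slide":[0,0,2],"twist":0}]}}

```text
time: 15.35
ee_pos: [0.4793, -0.1638, 0.0334]
tool_rot: [-0.002, 0.998, -0.067, 0.011]
wrist_force: [-2.9, -0.3, 4.6]
opening: 0.0007
```

Call:
{"name": "send_rows", "arguments": {"steps": [{"slide":[0,0,1],"twist":0},{"slide":[0,0,1],"twist":0}]}}

```text
time: 15.6
ee_pos: [0.4793, -0.1639, 0.0328]
tool_rot: [-0.002, 0.998, -0.067, 0.01]
wrist_force: [-7.9, 2.2, 15.2]
opening: 0.0003
```

The firm stop is reached at 15 N, about 6 mm down. I'll let go by lifting clear and back toward the robot.

Call:
{"name": "send_rows", "arguments": {"steps": [{"slide":[0,0,-40],"twist":0},{"slide":[0,0,-55],"twist":0},{"slide":[0,0,-55],"twist":0},{"slide":[-20,20,-30],"twist":0},{"slide":[-30,40,0],"twist":0},{"slide":[-30,45,0],"twist":0},{"slide":[0,45,0],"twist":0},{"slide":[0,45,0],"twist":0},{"slide":[0,0,0],"twist":0},{"slide":[0,0,0],"twist":0},{"slide":[0,0,0],"twist":0},{"slide":[0,0,0],"twist":0}]}}

```text
time: 17.1
ee_pos: [0.3695, -0.3508, 0.2128]
tool_rot: [-0.0, 0.998, -0.065, 0.012]
wrist_force: [0.2, -0.4, 0.1]
opening: 0.0003
```

```bash
python3 - <<'E'
from h import *
st()
for n in('side','top'):
    p,d=snapshot(n);cv2.imwrite(f'pics/{n}10.png',p[...,::-1]);dish(n,d,(.57,.07))
    if n=='top':
        uv=[(u,v) for u in (285,310,335) for v in (205,225,245,260,268)]
        print(np.c_[uv,depthpt(n,uv,[d[b,a] for a,b in uv]).round(3)])
st()
E
```

```text
t 17.1 p [ 0.3695 -0.3508  0.2128] x-yaw -7.43 zax [ 2.440e-02 -8.000e-04 -9.997e-01] F [ 0.25 -0.44  0.12] open 0.0003 j [-0.93 -0.09  1.81  0.02  1.41  0.77]
side dish 594 [0.5695 0.0719] rms mm 1.2
top dish 285 [0.5706 0.07  ] rms mm 1.3
[[ 2.85e+02  2.05e+02  6.20e-01 -1.07e-01  8.10e-02]
 [ 2.85e+02  2.25e+02  5.65e-01 -1.07e-01  1.01e-01]
 [ 2.85e+02  2.45e+02  5.13e-01 -1.08e-01  1.21e-01]
 [ 2.85e+02  2.60e+02  4.77e-01 -1.08e-01  1.27e-01]
 [ 2.85e+02  2.68e+02  4.62e-01 -1.08e-01  7.20e-02]
 [ 3.10e+02  2.05e+02  6.22e-01 -1.71e-01  7.40e-02]
 [ 3.10e+02  2.25e+02  5.66e-01 -1.69e-01  9.70e-02]
 [ 3.10e+02  2.45e+02  5.14e-01 -1.68e-01  1.20e-01]
 [ 3.10e+02  2.60e+02  4.77e-01 -1.67e-01  1.32e-01]
 [ 3.10e+02  2.68e+02  4.67e-01 -1.75e-01  2.00e-03]
 [ 3.35e+02  2.05e+02  6.23e-01 -2.35e-01  7.40e-02]
 [ 3.35e+02  2.25e+02  5.67e-01 -2.31e-01  9.60e-02]
 [ 3.35e+02  2.45e+02  5.15e-01 -2.28e-01  1.17e-01]
 [ 3.35e+02  2.60e+02  4.78e-01 -2.26e-01  1.25e-01]
 [ 3.35e+02  2.68e+02  4.68e-01 -2.41e-01  1.00e-03]]
t 17.2 p [ 0.3695 -0.351   0.2129] x-yaw -7.43 zax [ 0.0245 -0.001  -0.9997] F [-0.74  0.2   0.22] open 0.0004 j [-0.93 -0.09  1.81  0.02  1.41  0.77]
```

View pics/side10.png

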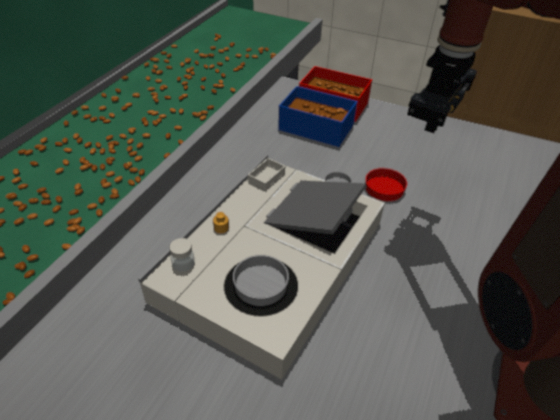

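View pics/top10.png

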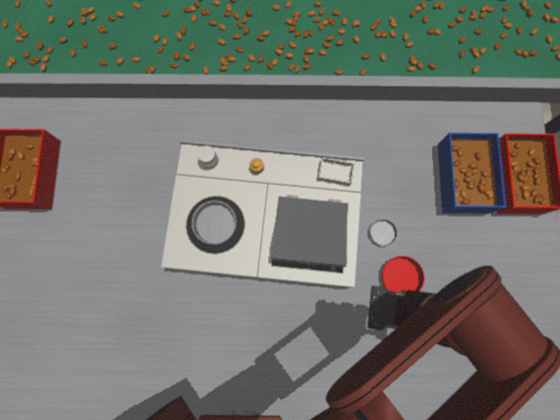

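The lid stands ajar with its free edge about 0.13 m up (side pixel (320,205)). The dish is centred on the pad at top pixel (215,223), the jar, weight and tray are unmoved, and the arm is clear. I'll hand the job in.

```bash
python3 -c "
from station import *
print(finish_job())"
```

```text
the job is handed in; nothing more can be done
None
```

The dish is on the pad and the lid is ajar. I towed the larger steel dish by its wall across the deck, lifted the fingers out, then pressed the lid edge to its stop (15 N) and let go. I handed the job in at about 17 s.

**Last checks:**
- **Dish:** its centre is within about 1 to 2 mm of the pad's in both views: top (0.571, 0.070) against the pad's (0.571, 0.071), side (0.570, 0.072) against (0.568, 0.072). It did not move after I let go of it.
- **Lid:** the free edge is about 60 mm up by depth, which fits standing ajar.
- **Jar, weight and tray:** they look unmoved in both pictures. I did not measure them.
- **Arm:** it stands clear with the wrist force near zero.

**What disagreed:** the real fingertips are about 32 mm above the reported TCP. The first tow therefore passed over the rim without moving the dish. The camera depth showed the offset, and lid contact at a reported z of 0.038 confirmed it. I corrected for it from then on.

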